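# Crack open the stuck gear tin

### The arm

A 6-joint arm with a two-finger parallel gripper is mounted at the origin on the work surface. World frame = base frame: x ahead of the robot, y to its left, z up, the work surface at z = 0. Lengths are in mm, angles in rad, forces in N, time in s.
With the tool pointing down it reaches from about 275 to 850 mm from the base axis. Payload 19 kg.
Tool frame: the origin (TCP) lies at the very end of the fingers, on their centre line; the grasp point (between the pads) lies 19 mm behind it; z points along the fingers, y is the line along which they close (so a half turn about z gives the same grasp; the last joint's range is limited). The gripper opens to 85 mm and grips with 20 to 120 N. Pads are 22 mm wide; open, the fingers measure 114 mm over their backs; the gripper's body (76 mm by 85 mm) begins 54 mm behind the grasp point. The pads swing forward as they close: fully open they stand 13 mm farther back than shut.
Start: joints at [-1.445, 0.15, 1.437, -0, 1.554, -0.134], TCP at [147.685, -555.679, 231.267] pointing down, gripper open.
Joint ranges: [-2.8, 2.8], [-0.68, 2.1], [0.12, 2.68], [-1.39, 4.53], [0.16, 2.79], [-2.81, 2.81]. Speed limits (rad/s): [1.89, 1.89, 2.22, 3.01, 3.01, 3.01].

### API

Orientations are given as a unit quaternion [x, y, z, w].
In Python, from station import r gives the robot as it stands. The module is installed in compiled form; this text tells all that it offers.
- The arm moves only by the shell command python3 -m pendant 'ROWS' [OPENING] [FORCE]. ROWS is JSON, a list that holds one entry, the list of rows, each a list of 6 numbers: the shift along the world's x, y, z in cm, then the turn, a rotation vector about the world's x, y, z in degrees. A call has 1 to 5 rows; each row shifts and turns the commanded pose from where the row before left it; what a row does not reach is not made up. A row lasts 1/10 s, in which the tool goes at most 50 mm and 8.59 degrees, less where a joint would pass 70% of its speed; a pose out of reach is approached as far as the arm can. A call with a gripper value outside its range is refused whole. OPENING is the gripper's target within -1 to 1 (fully open at 1, half-way at 0, shut at -1), set as the call begins (- or left out, the last holds). The fingers move at their own pace and stop on an object; FORCE is the grip in N (left out, the last holds). Time passes only in rows, so rows that do not move let the fingers close. It gives the time, the measured TCP pose, the force, the opening and the grip force at its end, in the units of the state.
- r.observe(): the state, without advancing time (a new reading comes with each control period).
- r.camera(name): name is "side" or "top"; returns a dict with "image" (480x640x3 uint8, red, green, blue), "range_z" (480x640 float32, mm along the optical axis (not along the pixel's ray), 0 where there is no reading), "intrinsics" (3x3 intrinsics, pixels), "k1" (the pictures are not rectified: a ray, as slopes to the right and down, at radius r is drawn at 1 + k1 r^2 times it, then the intrinsics apply), "R" (3x3) and "t" (3): a world point X has camera coordinates R X + t. Camera axes: x right, y down, z forward; pixel columns grow to the right and rows downward; lengths in mm; the calibration is good to about 2 mm. A picture is of the moment at which its call begins.
- r.sign_off(): hands the job in; it is judged then, once.
Trained networks look in the newest picture that a camera, given by its name, has taken for a name from the list of things; names that differ only in an ending like _2 or _b are one class to them, and where a whole thing is asked for, a point or a joint stands for the part that bears it (a point fixed in the world has none). Each returns a list of dicts, best first, with "score" (0 to 1); they miss things now and then, are a little off and sometimes report something else, mostly with a low value. They report only what shows in the picture. A call takes as long as a camera call. They do not tell look-alikes from the thing itself.
- r.find_in(camera, query): "box" ([left, top, right, bottom] in pixels, round what is visible of it).
- r.cut_out(camera, query): "region" (480x640 bool, what is visible of it) and "box" ([left, top, right, bottom] in pixels, round what is visible of it).
The state is a dict: "clock": time; "joints": joint angles; "joint_vel": joint speeds; "joint_torque": joint torques, N m; "eef_pos": TCP position; "tool_rot": TCP orientation; "wrist_force": force on the tool from outside, world axes, zero at the start; "wrist_torque": the same for the moment, N m; "grip_width": opening from 0.0 (shut) to 1.0 (fully open); "grip_force": force on a finger pad.
Only numpy, scipy, OpenCV 4.12 (cv2) and the standard library are available. Lean on these libraries where they do the work, as an engineer would, in place of code of your own. Each camera call takes 0.05 s, during which the arm holds its last target. There are 200 camera calls.

### The job

The glue bottle has toppled onto the gear tin and its glue has stuck the lid down: first stand the bottle upright on the red mark in the gap between its neighbours in the supply lane and let go of it, so that the lid is free. Then take the plywood grip on the lid, pull up until the sticky seal gives way without flinging the lid wide open, and keep holding the lid slightly open, its front edge about 25 mm up: finish while still holding it there, steady. Leave the jar, the glue stick and the other things on the table where they are.

Things in the scene. Friction and masses are not known exactly. Their poses are not given: they have to be found in the camera images.
- bottle_mid (a point): Centre (half-way up) of the black glue bottle with a yellow label, 130 mm tall in all: box-shaped body 44 mm wide (its x) x 34 mm thick (its y) x 85 mm tall, then a round neck and tapering cap, 27 mm wide at most. Its z axis runs from base to cap: the base is 65 mm below this point along z, the body's top 20 mm above it.
- lane_gap (a point): Centre of the red 60 x 70 mm mark in the gap of the supply lane, on the lane's floor (4 mm above the table), where the bottle must stand. x points across the lane away from the robot's side, y along the lane, z up. The neighbours stand about 104 mm from this point along +y and -y, so some 80 mm is free on each side of it.
- bottle: The same glue bottle; origin at the centre of its underside, axes as for bottle_mid. About 110 g, centre of mass about 45 mm from the base. It starts lying flat on the lid (its y axis straight down, its x level, so 34 mm high and 44 mm wide as it lies), nearer the hinge than the grip, cap roughly along the tin's +y.
- jar: Blue jar, 40 mm wide, 75 mm tall, standing in the lane as a neighbour on the -y side of the gap; origin at the centre of its underside. To be left alone.
- gluestick: Orange glue stick, 34 mm wide, 98 mm tall, standing in the lane as a neighbour on the +y side of the gap; origin at the centre of its underside. To be left alone.
- lid_grip (a point): Centre of the upright plywood grip (red band) on the lid near its front edge: a block 12 mm thick (its x) x 50 mm long (its y) x 30 mm tall standing on the lid's top, which is 15 mm below this point; z points out of the lid, x to the hinge. When shut it is 130 mm in front of the hinge axis and 21 mm above it. The lid's front edge is 22 mm farther from the hinge.
- tin_hinge (a point): Middle of the lid's hinge axis, at the tin's far rim, 50 mm above the table; the axis runs along y, x points from grip to hinge and beyond, z up. The gold tin (150 x 220 x 50 mm) is screwed down on a plywood board 180 x 250 mm. The lid is 154 x 224 mm, its top 56 mm above the table when shut.
- lid (a joint): Lid angle in rad: 0 shut, growing as the front rises (0.17 lifts the front edge 25 mm), stop at 0.40. The tacky seal gives a little as it is pulled: the resistance builds up to a peak of about 12 to 16 N, upwards at the grip, at 0.03 to 0.05 rad, then drops suddenly and is gone beyond 0.08 rad. Then the lid weighs about 2 N at the grip and falls shut if let go.
- lane: The supply lane: a fixed plywood strip 90 mm (its x) x 270 mm (its y) lying on the table, floor 4 mm thick, with wooden lips along its two long edges (inner faces 41 mm from the middle, tops 12 mm above the table). Origin under its middle.
- car: Plywood toy car with a battery pack, 160 x 100 x 50 mm; origin on the table under its middle. To be left alone.
- cutter: Pink utility knife, 150 x 26 x 18 mm, lying on the table; origin under its middle. To be left alone.
- partsbin: Clear bin of small wooden parts, 90 x 150 x 45 mm; origin under its middle. To be left alone.
- pencup: Green pen cup, 72 mm wide, 90 mm tall; origin under its middle. To be left alone.
There are look-alikes about, which are no part of the job. Of the things like the bottle, leave any that is pink, turquoise or white; of the rest the smaller one is meant.

How it is judged:
By the outcome, as a careful person would: the job done as asked, in the order asked, and still so for the second after the job is handed in, while the arm keeps its last pose, push and grip.
It also fails if it takes over 64 s, if anything falls off the work surface, if the arm or the gripper's body presses on something with over 40 N, if the wrist force passes 120 N, or if a joint passes its speed limit or range.

## Working session

There is one attempt and no reset: what is moved stays moved. The work goes in short steps, Python scripts to look and compute and a shell command to move; the robot and the scene stay as the last step left them, time stands still between calls to the robot, and variables do not carry over. Pictures are saved under pics/ and viewed, at most 10 in all, crops included, and the job is handed in when it is done.

```bash
mkdir -p pics; python3 - <<'E'
from station import r
import cv2,numpy as np,pickle
d={}
for c in("side","top"):
    f=r.camera(c); d[c]=f; cv2.imwrite(f"pics/{c}0.png",f["image"][:,:,::-1]); print(c,f["t"],f["R"].round(3).tolist(),f["k1"],f["intrinsics"].tolist())
    for q in("bottle","lid_grip","lane","jar","gluestick","lid"):
        for o in r.find_in(c,q): print(q,round(o["score"],2),np.round(o["box"]))
pickle.dump(d,open("f0.pkl","wb"))
print(r.observe())
E
```

```text
side [ 488.63467105  170.03479607 1047.83595997] [[-0.988, -0.153, 0.007], [-0.114, 0.701, -0.704], [0.103, -0.696, -0.71]] -0.042414641355794196 [[492.0068483202611, 0.0, 323.733830721125], [0.0, 492.0068483202611, 241.80787192662083], [0.0, 0.0, 1.0]]
bottle 0.97 [344. 136. 389. 178.]
bottle 0.93 [356. 345. 440. 404.]
bottle 0.92 [265. 145. 286. 181.]
bottle 0.74 [394. 216. 420. 256.]
bottle 0.72 [309. 183. 325. 221.]
lid_grip 0.57 [286. 178. 360. 243.]
lane 0.88 [258. 309. 343. 439.]
jar 0.86 [304. 294. 327. 329.]
jar 0.45 [287. 178. 356. 244.]
gluestick 0.67 [281. 384. 304. 427.]
lid 0.93 [286. 180. 363. 244.]
top [-110.387085    502.88660075 1000.98319073] [[0.007, -1.0, -0.012], [-0.983, -0.005, -0.185], [0.185, 0.013, -0.983]] -0.10366912866984973 [[474.98474434132675, 0.0, 317.6738092711882], [0.0, 474.98474434132675, 243.0142530394765], [0.0, 0.0, 1.0]]
bottle 0.88 [328. 316. 387. 344.]
bottle 0.85 [337. 210. 395. 236.]
bottle 0.7 [452. 251. 529. 301.]
bottle 0.62 [434. 157. 489. 180.]
bottle 0.58 [153. 302. 198. 342.]
bottle 0.53 [234. 105. 295. 172.]
bottle 0.18 [317. 200.
[... 231 characters left out ...]
oints': array([-1.44501607e+00,  1.50502170e-01,  1.43742961e+00, -1.56892342e-05,
        1.55381801e+00, -1.33971369e-01]), 'joint_vel': array([-0.00023397,  0.00098985, -0.00061988,  0.0012461 , -0.00036264,
        0.00028   ]), 'joint_torque': array([-8.03043349e-04, -7.12664366e+01, -5.70992768e+01, -2.60021807e-04,
        1.61795146e-03,  5.58907971e-05]), 'eef_pos': array([ 147.66902261, -555.66471351,  231.25057998]), 'tool_rot': array([ 9.91577964e-01,  1.29511137e-01, -7.52163051e-06, -7.85997237e-05]), 'wrist_force': array([ 0.89250054, -0.38910853,  0.41052547]), 'wrist_torque': array([ 0.06106314,  0.03237318, -0.007744  ]), 'grip_force': 0.0, 'grip_width': 1.0034762272409403}
```

View pics/top0.png

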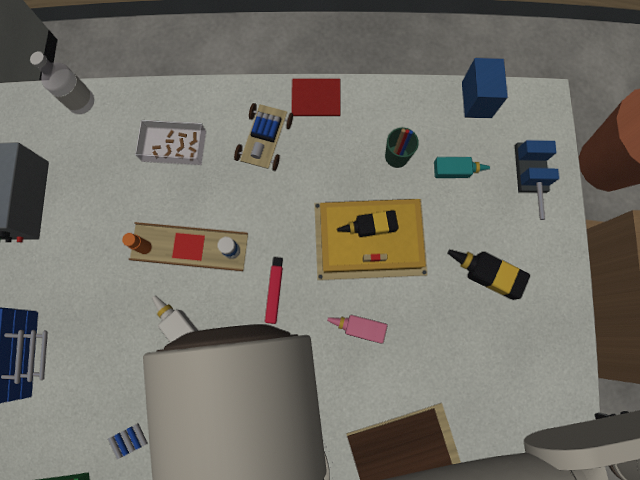

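View pics/side0.png

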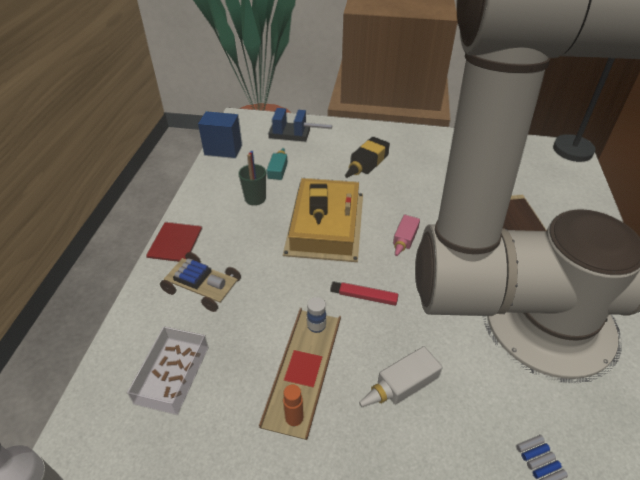

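The top view shows the tin at about (370,238) with the small black bottle on it at (338–397, 210–236), cap to the left (+y). The grip's red band is at (375,257), the red lane mark at (188,246), the jar at (228,245) and the glue stick at (135,242). The side view agrees.

```bash
cat >h.py <<'E'
import cv2,numpy as np
def cloud(f):
    K=f["intrinsics"];v,u=np.mgrid[:480,:640].astype(np.float32)
    p=cv2.undistortPoints(np.stack([u,v],-1).reshape(-1,1,2),K,np.array([f["k1"],0,0,0,0.])).reshape(480,640,2)
    z=f["range_z"][...,None]; c=np.concatenate([p*z,z],-1)
    w=(c-f["t"])@f["R"]; w[f["range_z"]<=0]=np.nan; return w
def masks(f):
    h=cv2.cvtColor(f["image"],cv2.COLOR_RGB2HSV).astype(int);H,S,V=h[...,0],h[...,1],h[...,2]
    return dict(red=((H<6)|(H>172))&(S>150)&(V>90),black=(V<65),gold=(H>18)&(H<28)&(S>150)&(V>120))
def rect(P):
    (c,s,a)=cv2.minAreaRect(P[:,:2].astype(np.float32)); return np.round(c,1),np.round(s,1),round(a,1)
E
python3 - <<'E'
import pickle;from h import *
d=pickle.load(open("f0.pkl","rb"))
B={"top":dict(mark=(165,225,212,268,'red'),band=(355,248,395,266,'red'),bott=(330,203,402,242,'black'),lid=(310,195,430,285,'gold')),
"side":dict(mark=(280,345,325,390,'red'),band=(338,190,358,222,'red'),bott=(300,180,332,225,'black'),lid=(280,175,366,260,'gold'))}
for c in B:
    W=cloud(d[c]);M=masks(d[c])
    for k,(l,t,rr,b,m) in B[c].items():
        P=W[t:b,l:rr][M[m][t:b,l:rr]];P=P[~np.isnan(P[:,0])]
        if k=='lid':P=P[abs(P[:,2]-56)<8]
        if k=='bott':P=P[P[:,2]>62]
        if len(P)<5: print(c,k,len(P));continue
        print(c,k,len(P),"mean",P.mean(0).round(1),"z",np.percentile(P[:,2],[2,50,98]).round(1),rect(P))
        if k=='bott':
            for i in (0,1): print(np.percentile(P[:,i],[1,99]).round(1))
    if c=='top':
        for n,(l,t,rr,b) in dict(stick=(122,230,152,258),jar=(216,235,241,260),car=(235,100,295,172),bin=(136,118,206,166),cup=(384,125,420,168)).items():
            P=W[t:b,l:rr].reshape(-1,3);P=P[P[:,2]>25];print(n,P[:,2].max().round(),np.percentile(P[:,:2],[5,50,95],axis=0).round().tolist())
# label yellow on bottle in top
E
```

```text
top mark 721 mean [502.2 193.5   4.2] z [0.1 4.2 8. ] (array([502.6, 193.6]), array([70.6, 58.9]), 85.1)
top band 48 mean [ 467.1 -229.4   85.6] z [81.2 85.8 88.7] (array([ 467.9, -228.9]), array([10.6, 17.5]), 2.1)
top bott 662 mean [ 536.8 -219.7   86.9] z [74.6 88.5 92.7] (array([ 537.3, -212.3]), array([ 44.8, 128.6]), 9.7)
[514.3 566.3]
[-275.7 -153.4]
top lid 5465 mean [ 518.7 -225.6   55.9] z [52.2 55.9 59.9] (array([ 522.8, -226.5]), array([151.9, 223.1]), 2.6)
stick 105.0 [[485.0, 280.0], [496.0, 288.0], [511.0, 306.0]]
jar 84.0 [[476.0, 73.0], [490.0, 86.0], [506.0, 103.0]]
car 53.0 [[699.0, -18.0], [763.0, 23.0], [832.0, 67.0]]
bin 51.0 [[704.0, 171.0], [758.0, 253.0], [799.0, 321.0]]
cup 151.0 [[692.0, -323.0], [723.0, -291.0], [754.0, -264.0]]
side mark 899 mean [505.2 195.5   3. ] z [0.  3.1 6.1] (array([505.1, 193.8]), array([71.1, 57.5]), 85.1)
side band 14 mean [ 470.2 -228.9   84.2] z [81.  84.1 86.5] (array([ 469.8, -229.5]), array([ 7.3, 10.6]), 6.3)
side bott 321 mean [ 540.7 -204.    84.5] z [65.9 87.2 91.7] (array([ 541.1, -206.2]), array([ 39. , 125.4]), 8.8)
[520.  565.6]
[-267. -150.]
side lid 1810 mean [ 520.7 -205.    55.2] z [52.  55.2 58.5] (array([ 525.4, -223.5]), array([130.2, 201.2]), 2.4)
```

```bash

python3 -m pendant '[[[1.3,1.1,0,0,0,4],[2.7,2.2,0,0,0,5.8],[2.7,2.2,-0.2,0,0,5.8],[2.7,2.2,-0.2,0,0,5.8],[2.7,2.2,-0.2,0,0,5.8]]]' 0.5 40 | tail -3
python3 -m pendant '[[[2.7,2.2,-0.2,0,0,5.8],[2.7,2.2,-0.2,0,0,5.8],[2.7,2.2,-0.2,0,0,5.8],[2.7,2.2,-0.2,0,0,5.8],[2.7,2.2,-0.2,0,0,5.8]]]' |tail -3
python3 -m pendant '[[[2.7,2.2,-0.2,0,0,5.8],[2.7,2.2,-0.2,0,0,5.8],[2.7,2.2,-0.2,0,0,5.8],[2.7,2.2,-0.2,0,0,5.8],[0,0,0,0,0,5.6]]]' |tail -3
python3 -m pendant '[[[0,0,0,-7.9,-1.35,0],[0,0,0,-7.9,-1.35,0],[0,0,0,-7.9,-1.35,0],[0,0,0,-7.9,-1.35,0],[0,0,0,-7.9,-1.35,0]]]' |tail -3
python3 -m pendant '[[[0,0,0,0,0,0],[0,0,0,0,0,0]]]' |tail -3
python3 - <<'E'
from station import r
from scipy.spatial.transform import Rotation as R
o=r.observe();print(o["joints"].round(2),R.from_quat(o["tool_rot"]).as_matrix().round(3))
f=r.camera("top");import cv2;cv2.imwrite("pics/top1.png",cv2.resize(f["image"][150:310,250:470,::-1],None,fx=3,fy=3))
E
```

```text
wrist_force: [-0.4, -0.9, 1.0]
grip_width: 0.747
grip_force: 0.0
wrist_force: [0.2, -0.5, -0.1]
grip_width: 0.746
grip_force: 0.0
wrist_force: [0.0, -0.8, 0.3]
grip_width: 0.748
grip_force: 0.0
wrist_force: [-0.1, -1.3, 0.3]
grip_width: 0.754
grip_force: 0.0
wrist_force: [0.0, 0.3, 0.6]
grip_width: 0.752
grip_force: 0.0
[-0.27  0.01  1.79 -0.7   1.11 -0.2 ] [[-0.134  0.985  0.108]
 [ 0.756  0.172 -0.632]
 [-0.641 -0.003 -0.767]]
```

```bash
python3 -m pendant '[[[1.0,1,-2.5,0,0,0],[1.0,0.8,-2.5,0,0,0],[1.0,0.8,-2.5,0,0,0],[0,0,-1,0,0,0],[0,0,0,0,0,0]]]'
python3 - <<'E'
from station import r
f=r.camera("side");import cv2;cv2.imwrite("pics/side1.png",cv2.resize(f["image"][100:270,230:430,::-1],None,fx=3,fy=3))
E
```

```text
clock: 3.45
eef_pos: [541.2, -233.5, 121.3]
tool_rot: [0.605, 0.719, -0.222, 0.26]
wrist_force: [0.5, 0.7, 0.5]
grip_width: 0.749
grip_force: 0.0
```

View pics/side1.png

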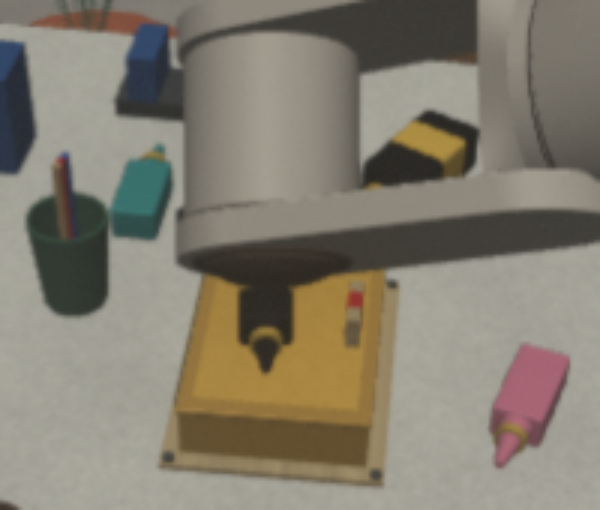

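The crop shows the wrist above the tin and hiding the gripper. The bottle (neck at crop 265,335) has not moved. Next I go down and close.

```bash
python3 -m pendant '[[[0,0,-1.5,0,0,0],[0,0,-1.5,0,0,0],[0,0,-1,0,0,0],[0,0,-0.6,0,0,0],[0,0,0,0,0,0]]]'
python3 -m pendant '[[[0,0,-0.4,0,0,0],[0,0,-0.3,0,0,0],[0,0,0,0,0,0]]]'
python3 -m pendant '[[[0,0,0,0,0,0],[0,0,0,0,0,0],[0,0,0,0,0,0],[0,0,0,0,0,0],[0,0,0,0,0,0]]]' -0.2 40
```

```text
clock: 4.0
eef_pos: [541.3, -232.6, 75.2]
tool_rot: [0.604, 0.719, -0.222, 0.261]
wrist_force: [0.3, -0.5, 0.1]
grip_width: 0.749
grip_force: 0.0
clock: 4.3
eef_pos: [541.6, -232.6, 69.0]
tool_rot: [0.605, 0.719, -0.221, 0.261]
wrist_force: [0.0, -0.2, -0.0]
grip_width: 0.749
grip_force: 0.0
clock: 4.8
eef_pos: [541.9, -232.7, 69.6]
tool_rot: [0.605, 0.719, -0.221, 0.262]
wrist_force: [0.4, 2.3, 6.6]
grip_width: 0.507
grip_force: 41.3
```

```bash
python3 -m pendant '[[[0,0,0.5,0,0,0],[0,0,1,0,0,0],[0,0,2,0,0,0],[0,0,3,0,0,0],[0,0,3,0,0,0]]]' - 50
python3 -m pendant '[[[0,0,3,0,0,0],[0,0,2,4,0.7,0],[0,1,1,8.06,1.41,0],[0,1,1,8.06,1.41,0],[0,1,1,8.06,1.41,0]]]'
python3 -m pendant '[[[0,1,0.5,8.06,1.41,0],[0,1,0.5,8.06,1.41,0],[0,1,0.5,8.06,1.41,0],[0,1,0.5,8.06,1.41,0],[0,1,0.5,8.06,1.41,0]]]'
python3 -m pendant '[[[0,0,0,8.06,1.41,0],[0,0,0,8.06,1.41,0],[0,0,0,4,0.7,0],[0,0,0,0,0,0],[0,0,0,0,0,0]]]'
python3 - <<'E'
from station import r
from scipy.spatial.transform import Rotation as R
o=r.observe();print(o["joints"].round(2),R.from_quat(o["tool_rot"]).as_matrix().round(3))
E
```

```text
clock: 5.3
eef_pos: [541.4, -232.5, 165.6]
tool_rot: [0.605, 0.719, -0.221, 0.261]
wrist_force: [-0.4, 0.6, -0.6]
grip_width: 0.503
grip_force: 50.9
clock: 5.8
eef_pos: [542.0, -201.6, 246.7]
tool_rot: [0.639, 0.763, -0.062, 0.075]
wrist_force: [-0.5, -0.1, -3.2]
grip_width: 0.508
grip_force: 50.9
clock: 6.3
eef_pos: [541.7, -152.7, 271.0]
tool_rot: [0.621, 0.741, 0.165, -0.196]
wrist_force: [0.4, -0.4, -1.5]
grip_width: 0.508
grip_force: 50.9
clock: 6.8
eef_pos: [541.7, -152.8, 269.5]
tool_rot: [0.583, 0.695, 0.27, -0.323]
wrist_force: [0.5, -0.2, -1.2]
grip_width: 0.507
grip_force: 51.0
[-0.7   0.45  1.2   0.61  2.13 -0.72] [[-0.112  0.985 -0.134]
 [ 0.636  0.175  0.751]
 [ 0.763 -0.001 -0.646]]
```

```bash
python3 -m pendant '[[[-0.2,1.5,0,0,0,-5],[-0.2,2.3,0,0,0,-7],[-0.2,2.3,0,0,0,-7],[-0.2,2.3,0,0,0,-7],[-0.2,2.3,0,0,0,-7]]]'|head -3
python3 -m pendant '[[[-0.2,2.3,0,0,0,-7],[-0.2,2.3,0,0,0,-7],[-0.2,2.3,0,0,0,-7],[-0.2,2.3,0,0,0,-7],[-0.2,2.3,0,0,0,-7]]]'|head -3
python3 -m pendant '[[[-0.2,2.3,0,0,0,-7],[-0.2,2.3,0,0,0,-7],[-0.2,2.3,0,0,0,-7],[-0.2,2.3,0,0,0,-7],[-0.2,2.3,0,0,0,-2]]]'|head -3
python3 -m pendant '[[[0,0,0,0,0,0],[0,0,0,0,0,0]]]'
python3 - <<'E'
from station import r
from scipy.spatial.transform import Rotation as R
o=r.observe();print(o["joints"].round(2),R.from_quat(o["tool_rot"]).as_matrix().round(3))
E
```

```text
clock: 7.3
eef_pos: [531.4, -44.5, 270.4]
tool_rot: [0.757, 0.5, 0.352, -0.231]
clock: 7.8
eef_pos: [520.9, 70.0, 271.0]
tool_rot: [0.871, 0.249, 0.407, -0.114]
clock: 8.3
eef_pos: [511.8, 147.5, 262.3]
tool_rot: [0.909, 0.093, 0.404, -0.042]
clock: 8.5
eef_pos: [511.7, 147.9, 261.2]
tool_rot: [0.91, 0.095, 0.402, -0.043]
wrist_force: [0.6, -0.6, -0.9]
grip_width: 0.507
grip_force: 51.3
[ 0.08 -0.45  2.1   0.16  0.66  1.35] [[ 0.658  0.208  0.724]
 [ 0.139 -0.978  0.154]
 [ 0.74  -0.001 -0.673]]
```

```bash
python3 -m pendant '[[[0,0,0,0,0,-3],[0,0,0,0,0,-3],[0,1,0,0,0,0],[0,1,0,0,0,0],[0,0,0,0,0,0]]]'|head -3
python3 - <<'E'
from station import r
from scipy.spatial.transform import Rotation as R
o=r.observe();print(o["joints"].round(3),R.from_quat(o["tool_rot"]).as_matrix().round(3))
E
```

```text
clock: 9.0
eef_pos: [512.4, 166.4, 260.3]
tool_rot: [0.914, 0.046, 0.403, -0.021]
[ 0.226 -0.408  2.081 -0.151  0.646  1.778] [[ 0.671  0.101  0.735]
 [ 0.066 -0.995  0.075]
 [ 0.739 -0.002 -0.674]]
```

```bash
python3 -m pendant '[[[0,0.5,-1,0,-0.6,-2.7],[0,0.5,-1,0,-0.6,-2.7],[0,0.5,-1,0,-0.6,-2.7],[0,0.5,-1,0,-0.6,-2.7],[-0.4,0.6,-1,0,0,0]]]'|head -3
python3 -m pendant '[[[0,0,-1.5,0,0,0],[0,0,-1.5,0,0,0],[0,0,-1.5,0,0,0],[0,0,0,0,0,0],[0,0,0,0,0,0]]]'
python3 - <<'E'
from station import r
from h import *
from scipy.spatial.transform import Rotation as R
o=r.observe();print(o["joints"].round(3),R.from_quat(o["tool_rot"]).as_matrix().round(3))
f=r.camera("side");cv2.imwrite("pics/side2.png",cv2.resize(f["image"][200:450,200:450,::-1],None,fx=2.4,fy=2.4))
g=r.camera("top");cv2.imwrite("pics/top2.png",g["image"][:,:,::-1])
import pickle;pickle.dump((f,g),open("f2.pkl","wb"))
E
```

```text
clock: 9.5
eef_pos: [508.5, 191.8, 209.4]
tool_rot: [0.905, -0.041, 0.422, 0.018]
clock: 10.0
eef_pos: [508.7, 191.6, 165.2]
tool_rot: [0.906, -0.041, 0.422, 0.018]
wrist_force: [0.9, -1.0, -1.6]
grip_width: 0.508
grip_force: 51.3
[ 0.453 -0.224  2.182 -0.847  0.554  2.708] [[ 0.641 -0.09   0.763]
 [-0.059 -0.996 -0.067]
 [ 0.765 -0.002 -0.643]]
```

View pics/side2.png

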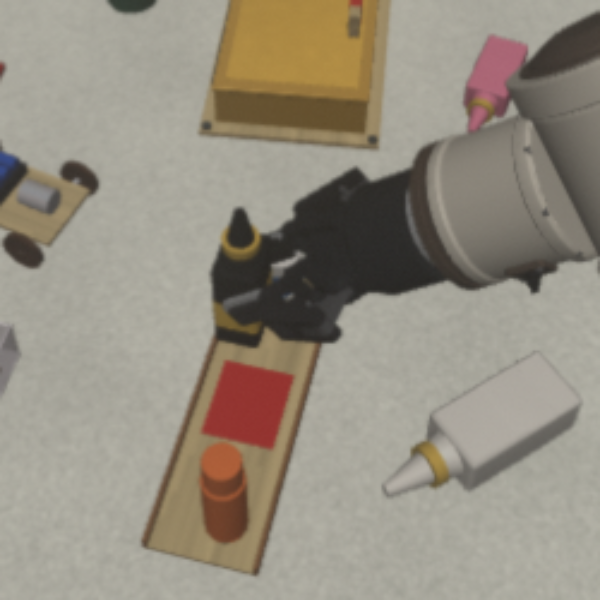

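The crop shows the bottle held upright with its cap up (tip at crop 240,212), above the lane between the neighbours. Next I measure its axis.

```bash
python3 - <<'E'
import pickle;from h import *
F=pickle.load(open("f2.pkl","rb"))
for f,n in zip(F,("side","top")):
    P=cloud(f).reshape(-1,3)
    for a,b in((110,122),(122,145),(145,165),(165,200),(205,220),(220,235),(235,260)):
        Q=P[(P[:,2]>a)&(P[:,2]<b)&(abs(P[:,0]-508)<55)&(abs(P[:,1]-192)<50)]
        if len(Q)>3: print(n,a,b,len(Q),"x",np.percentile(Q[:,0],[3,50,97]).round(),"y",np.percentile(Q[:,1],[3,50,97]).round())
E
```

```text
side 110 122 12 x [490. 503. 520.] y [198. 214. 215.]
side 122 145 144 x [491. 506. 524.] y [208. 215. 217.]
side 145 165 67 x [488. 514. 523.] y [182. 215. 218.]
side 165 200 558 x [465. 492. 522.] y [169. 214. 230.]
side 205 220 392 x [455. 473. 516.] y [146. 204. 238.]
side 220 235 302 x [454. 464. 516.] y [151. 199. 225.]
side 235 260 62 x [453. 506. 511.] y [189. 196. 211.]
top 122 145 42 x [486. 503. 515.] y [170. 172. 211.]
top 145 165 27 x [485. 486. 515.] y [170. 196. 211.]
top 165 200 354 x [456. 486. 513.] y [159. 171. 237.]
top 205 220 263 x [455. 473. 513.] y [145. 180. 240.]
top 220 235 233 x [453. 463. 511.] y [151. 189. 221.]
top 235 260 53 x [453. 501. 508.] y [187. 191. 214.]
```

```bash
python3 -m pendant '[[[-0.15,0.1,-1.5,0,0,4],[0,0,-2,0,0,4],[0,0,-2,0,0,0],[0,0,-1.5,0,0,0],[0,0,-1.2,0,0,0]]]'|head -3
python3 -m pendant '[[[0,0,-1,0,0,0],[0,0,-0.7,0,0,0],[0,0,-0.5,0,0,0],[0,0,-0.3,0,0,0],[0,0,0,0,0,0]]]'
python3 - <<'E'
from station import r
from h import *
from scipy.spatial.transform import Rotation as R
o=r.observe();print(o["joints"].round(3),R.from_quat(o["tool_rot"]).as_matrix().round(3))
E
```

```text
clock: 10.6
eef_pos: [507.1, 191.4, 85.5]
tool_rot: [0.907, 0.024, 0.42, -0.012]
clock: 11.1
eef_pos: [507.4, 186.4, 71.2]
tool_rot: [0.911, 0.026, 0.412, -0.016]
wrist_force: [0.2, -0.6, -1.0]
grip_width: 0.506
grip_force: 51.4
[ 0.324 -0.118  2.318 -1.068  0.22   2.81 ] [[ 0.659  0.06   0.75 ]
 [ 0.035 -0.998  0.05 ]
 [ 0.752 -0.007 -0.66 ]]
```

```bash
python3 -m pendant '[[[0,0,1,0,0,0],[0,0,2.5,0,0,0],[0,0,3.5,0,0,0],[0,0,3.5,0,0,0],[0,0,3.5,0,0,0]]]'|head -3
python3 -m pendant '[[[0,0,3,0,0,2],[0,0,2,0,0,4],[0,0,0,0,0,4],[0,0,0,0,0,4],[0,0,0,0,0,4]]]'|head -3
python3 -m pendant '[[[0,0,0,0,0,4],[0,0,0,0,0,4],[0,0,0,0,0,4],[0,0,0,0,0,4],[0,0,0,0,0,4]]]'|head -3
python3 -m pendant '[[[0,0,0,0,0,0],[0,0,0,0,0,0]]]'|head -3
python3 - <<'E'
from station import r
from h import *
from scipy.spatial.transform import Rotation as R
o=r.observe();print(o["joints"].round(3),R.from_quat(o["tool_rot"]).as_matrix().round(3))
E
```

```text
clock: 11.6
eef_pos: [506.9, 186.7, 211.7]
tool_rot: [0.911, 0.027, 0.412, -0.016]
clock: 12.1
eef_pos: [507.1, 186.5, 258.3]
tool_rot: [0.896, 0.164, 0.405, -0.078]
clock: 12.6
eef_pos: [507.2, 186.2, 258.1]
tool_rot: [0.854, 0.317, 0.385, -0.147]
clock: 12.8
eef_pos: [507.4, 185.8, 257.4]
tool_rot: [0.855, 0.315, 0.385, -0.146]
[-0.154 -0.361  2.066  0.77   0.966  0.412] [[ 0.505  0.651  0.567]
 [ 0.426 -0.759  0.492]
 [ 0.75  -0.007 -0.661]]
```

```bash
python3 -m pendant '[[[0,0.5,-2,0.5,-0.6,0],[-0.1,0.5,-3,0.5,-0.5,0],[0,0,-3,0,0,0],[0,0,-3,0,0,0],[0,0,-2,0,0,0]]]'|head -3
python3 -m pendant '[[[0,0,-2,0,0,0],[0,0,-1.5,0,0,0],[0,0,-1,0,0,0],[0,0,0,0,0,0],[0,0,0,0,0,0]]]'|head -4
python3 - <<'E'
from station import r
from h import *
from scipy.spatial.transform import Rotation as R
o=r.observe();print(o["joints"].round(3),R.from_quat(o["tool_rot"]).as_matrix().round(3))
f=r.camera("side");cv2.imwrite("pics/side3.png",cv2.resize(f["image"][230:450,200:420,::-1],None,fx=2.6,fy=2.6))
E
```

```text
clock: 13.3
eef_pos: [505.2, 196.6, 125.5]
tool_rot: [0.85, 0.314, 0.395, -0.15]
clock: 13.8
eef_pos: [506.1, 196.5, 82.8]
tool_rot: [0.85, 0.314, 0.396, -0.15]
wrist_force: [0.4, -0.4, -1.6]
[-0.136 -0.116  2.301  1.187  0.673 -0.147] [[ 0.49   0.653  0.578]
 [ 0.415 -0.758  0.504]
 [ 0.767 -0.007 -0.641]]
```

View pics/side3.png

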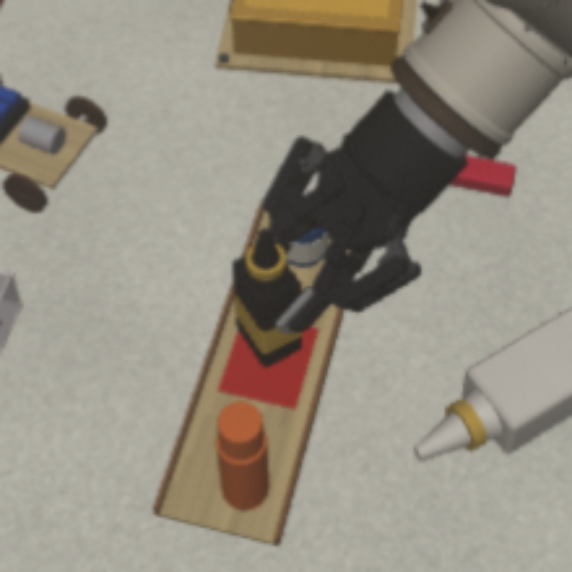

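The bottle is upright over the red mark (base corner at crop 270,360). The jar and glue stick are clear.

```bash
python3 -m pendant '[[[0,0,-1,0,0,0],[0,0,-1,0,0,0],[0,0,-0.6,0,0,0],[0,0,-0.3,0,0,0],[0,0,0,0,0,0]]]'|head -4
python3 -m pendant '[[[0,0,-0.2,0,0,0],[0,0,-0.2,0,0,0],[0,0,0,0,0,0]]]'|head -4
python3 - <<'E'
from station import r
from h import *
o=r.observe();print(o["joints"].round(3))
f=r.camera("side")
P=cloud(f).reshape(-1,3)
for a,b in((-5,6),(6,15),(15,25),(25,40),(122,132)):
  Q=P[(P[:,2]>a)&(P[:,2]<b)&(abs(P[:,0]-504)<38)&(abs(P[:,1]-194)<35)]
  if len(Q)>3: print(a,b,len(Q),"x",np.percentile(Q[:,0],[3,50,97]).round(),"y",np.percentile(Q[:,1],[3,50,97]).round(),Q[:,2].max())
E
```

```text
clock: 14.35
eef_pos: [506.3, 196.2, 53.5]
tool_rot: [0.85, 0.314, 0.396, -0.151]
wrist_force: [-0.3, 0.5, -1.0]
clock: 14.65
eef_pos: [507.0, 196.3, 50.6]
tool_rot: [0.849, 0.314, 0.397, -0.151]
wrist_force: [-1.3, 1.3, 9.0]
[-0.137 -0.037  2.324  1.316  0.642 -0.31 ]
-5 6 564 x [468. 505. 541.] y [174. 213. 228.] 5.998918623720386
6 15 64 x [467. 501. 534.] y [191. 212. 222.] 14.704248535971729
15 25 69 x [482. 500. 529.] y [196. 212. 222.] 24.95691439253642
25 40 82 x [484. 502. 529.] y [195. 214. 222.] 39.690189069209495
122 132 28 x [501. 505. 510.] y [193. 199. 201.] 131.9515710895939
```

```bash
python3 -m pendant '[[[0,0,0,0,0,0],[0,0,0,0,0,0],[0,0,0,0,0,0],[0,0,0,0,0,0]]]' 0.35
python3 -m pendant '[[[-0.4,-0.35,0.45,0,0,0],[-0.7,-0.6,0.8,0,0,0],[-1.2,-1.0,1.3,0,0,0],[-1.2,-1.0,1.3,0,0,0],[-1.2,-1.0,1.3,0,0,0]]]'|head -4
python3 -m pendant '[[[-0.5,-0.4,2,0,0,0],[-0.5,-0.4,3,0,0,0],[0,0,3,0,0,0],[0,0,3,0,0,0],[0,0,2,0,0,0]]]'|head -4
python3 - <<'E'
from station import r
from h import *
o=r.observe();print(o["joints"].round(3))
f=r.camera("side");g=r.camera("top")
cv2.imwrite("pics/both4.png",np.hstack([cv2.resize(f["image"][230:450,180:380,::-1],None,fx=2,fy=2),cv2.resize(g["image"][180:400,100:300,::-1],None,fx=2,fy=2)]))
P=cloud(f).reshape(-1,3)
for a,b in((8,15),(15,25),(25,60),(60,85),(100,140)):
  Q=P[(P[:,2]>a)&(P[:,2]<b)&(abs(P[:,0]-504)<34)&(abs(P[:,1]-194)<35)]
  if len(Q)>3: print(a,b,len(Q),"x",np.percentile(Q[:,0],[3,50,97]).round(),"y",np.percentile(Q[:,1],[3,50,97]).round(),Q[:,2].max())
E
```

```text
clock: 15.1
eef_pos: [506.3, 196.1, 49.4]
tool_rot: [0.85, 0.314, 0.396, -0.151]
wrist_force: [-0.6, 1.2, 0.8]
grip_width: 0.676
grip_force: 0.0
clock: 15.6
eef_pos: [458.3, 156.2, 101.3]
tool_rot: [0.85, 0.314, 0.395, -0.15]
wrist_force: [0.1, 0.9, 0.2]
clock: 16.1
eef_pos: [449.0, 148.2, 233.2]
tool_rot: [0.85, 0.314, 0.396, -0.149]
wrist_force: [0.5, -0.1, -0.6]
[-0.35  -0.513  2.218  0.854  1.099  0.239]
8 15 46 x [481. 498. 528.] y [196. 212. 222.] 14.969536428505128
15 25 65 x [480. 498. 527.] y [197. 211. 222.] 24.982614247677244
25 60 241 x [480. 500. 528.] y [195. 212. 222.] 59.9558852669718
60 85 200 x [480. 499. 528.] y [195. 211. 222.] 84.94119232887707
100 140 192 x [493. 503. 516.] y [189. 201. 209.] 134.8189367452368
```

View pics/both4.png

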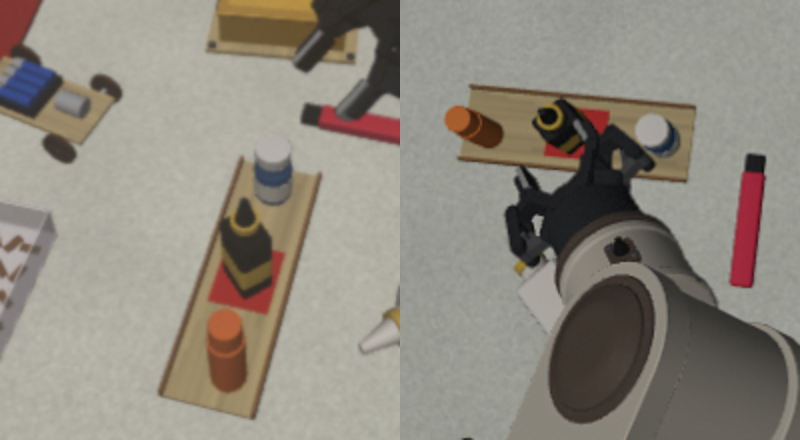

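Left half shows the bottle standing upright on the red mark (about 245,285), free of the gripper, and the neighbours are untouched. Next comes the lid grip.

```bash
python3 -m pendant '[[[0,-1,0.5,-4.69,5.41,0],[0,-2,0.5,-4.69,5.41,0],[0,-2.2,0,-4.69,5.41,0],[0,-2.2,0,-4.69,5.41,0],[0,-2.2,0,-4.69,5.41,0]]]' 0.2 |head -3
python3 -m pendant '[[[0,-2.2,0,-4.69,5.41,0],[0,-2.2,0,-4.69,5.41,0],[0.2,-3,0,0,0,7.4],[0.2,-3,0,0,0,7.4],[0.2,-3,0,0,0,7.4]]]' |head -3
python3 -m pendant '[[[0.2,-3,0,0,0,7.4],[0.2,-3,0,0,0,7.4],[0.2,-3,0,0,0,7.4],[0.2,-3,0,0,0,7.5],[0,0,0,0,0,0]]]' |head -3
python3 - <<'E'
from station import r
from h import *
from scipy.spatial.transform import Rotation as R
o=r.observe();print(o["joints"].round(3),o["eef_pos"],R.from_quat(o["tool_rot"]).as_matrix().round(3))
g=r.camera("top");f=r.camera("side")
for n,q,(l,t,rr,b) in(("top",g,(340,235,410,275)),("side",f,(332,180,365,228))):
  W=cloud(q)[t:b,l:rr].reshape(-1,3); m=masks(q)["red"][t:b,l:rr].ravel()
  for s,Q in(("red",W[m]),("hi",W[(W[:,2]>73)&(W[:,2]<95)&(abs(W[:,0]-468)<20)&(abs(W[:,1]+229)<40)])):
    if len(Q)>4: print(n,s,len(Q),np.percentile(Q,[3,50,97],axis=0).round(1).tolist(),rect(Q))
E
```

```text
clock: 16.7
eef_pos: [448.9, 51.2, 240.9]
tool_rot: [0.931, 0.343, 0.114, -0.044]
clock: 17.2
eef_pos: [454.7, -82.5, 240.1]
tool_rot: [0.853, 0.523, -0.001, -0.001]
clock: 17.7
eef_pos: [462.4, -204.3, 239.8]
tool_rot: [0.691, 0.723, -0.002, -0.002]
[-0.567  0.005  1.577 -0.003  1.564 -0.611] [ 462.4466641  -204.26984906  239.76710716] [[-0.045  0.999 -0.005]
 [ 0.999  0.045 -0.   ]
 [ 0.    -0.005 -1.   ]]
top hi 16 [[462.6, -253.1, 75.7], [464.9, -206.0, 83.8], [470.1, -203.9, 88.8]] (array([ 465.5, -228.7]), array([49.9,  8.5]), 87.0)
side red 14 [[466.3, -233.5, 83.3], [470.4, -228.1, 84.9], [473.4, -222.1, 88.1]] (array([ 469.7, -227.7]), array([ 7.4, 11.7]), 6.2)
side hi 88 [[465.1, -249.6, 74.4], [471.1, -221.9, 84.2], [477.3, -202.2, 87.0]] (array([ 471.6, -226.8]), array([12.5, 54. ]), 6.7)
```

```bash
python3 -m pendant '[[[0.3,-1.2,-1.5,0,0,0],[0.35,-1.2,-3,0,0,0],[0,0,-3,0,0,0],[0,0,-3,0,0,0],[0,0,-2.5,0,0,0]]]' 0.1 |head -3
python3 -m pendant '[[[0,0,-2,0,0,0],[0,0,-1.2,0,0,0],[0,0,-0.8,0,0,0],[0,0,-0.6,0,0,0],[0,0,0,0,0,0]]]'
python3 -m pendant '[[[0,0,-0.1,0,0,0],[0,0,0,0,0,0],[0,0,0,0,0,0]]]' -1 60
python3 -m pendant '[[[0,0,0,0,0,0],[0,0,0,0,0,0],[0,0,0,0,0,0]]]'
```

```text
clock: 18.3
eef_pos: [469.1, -224.7, 108.3]
tool_rot: [0.692, 0.722, -0.001, -0.002]
clock: 18.8
eef_pos: [469.7, -225.3, 64.7]
tool_rot: [0.692, 0.722, -0.001, -0.001]
wrist_force: [-0.5, 0.3, -0.2]
grip_width: 0.548
grip_force: 0.0
clock: 19.1
eef_pos: [469.8, -225.6, 64.7]
tool_rot: [0.692, 0.722, -0.001, -0.0]
wrist_force: [-1.9, 1.9, 3.7]
grip_width: 0.122
grip_force: 58.9
clock: 19.4
eef_pos: [469.8, -225.6, 64.6]
tool_rot: [0.692, 0.722, -0.001, -0.0]
wrist_force: [-3.8, 1.1, 4.9]
grip_width: 0.128
grip_force: 59.2
```

```bash
python3 -m pendant '[[[0.01,0,0.1,0,0.4,0],[0.01,0,0.1,0,0.4,0],[0.01,0,0.1,0,0.4,0],[0.01,0,0.1,0,0.4,0],[0,0,0,0,0,0]]]' - 80
python3 -m pendant '[[[0.02,0,0.1,0,0.4,0],[0.02,0,0.1,0,0.4,0],[0.02,0,0.1,0,0.4,0],[0,0,0,0,0,0]]]'
```

```text
clock: 19.9
eef_pos: [470.1, -225.5, 67.7]
tool_rot: [0.692, 0.722, -0.011, -0.011]
wrist_force: [-1.2, -3.8, -7.0]
grip_width: 0.121
grip_force: 80.3
clock: 20.3
eef_pos: [470.6, -225.4, 70.6]
tool_rot: [0.692, 0.722, -0.018, -0.019]
wrist_force: [-3.1, -4.2, -6.7]
grip_width: 0.122
grip_force: 80.1
```

```bash
python3 -m pendant '[[[0.02,0,0.1,0,0.4,0],[0.02,0,0.1,0,0.4,0],[0.02,0,0.1,0,0.4,0],[0.02,0,0.1,0,0.4,0],[0,0,0,0,0,0]]]'
python3 -m pendant '[[[0.02,0,0.1,0,0.4,0],[0.03,0,0.1,0,0.4,0],[0.03,0,0.1,0,0.4,0],[0.03,0,0.1,0,0.4,0],[0,0,0,0,0,0]]]'
python3 - <<'E'
from station import r
from h import *
f=r.camera("side");cv2.imwrite("pics/side5.png",cv2.resize(f["image"][140:270,260:400,::-1],None,fx=4,fy=4))
E
```

```text
clock: 20.8
eef_pos: [471.5, -225.4, 75.2]
tool_rot: [0.692, 0.721, -0.028, -0.029]
wrist_force: [-6.2, -3.2, -0.3]
grip_width: 0.121
grip_force: 81.0
clock: 21.3
eef_pos: [472.3, -225.3, 79.1]
tool_rot: [0.691, 0.721, -0.038, -0.039]
wrist_force: [-7.1, -2.3, 0.2]
grip_width: 0.122
grip_force: 80.9
```

View pics/side5.png

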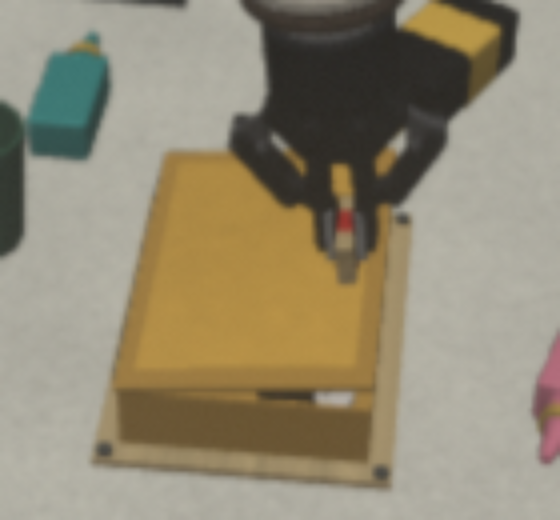

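The lid is open by a small gap (crop 330,395) with the gripper holding the red-banded grip (345,230). I now raise it the rest of the way.

```bash
python3 -m pendant '[[[0.01,0,0.09,0,0.45,0],[0.02,0,0.09,0,0.45,0],[0.02,0,0.09,0,0.45,0],[0.02,0,0.09,0,0.45,0],[0,0,0,0,0,0]]]'
python3 -m pendant '[[[0.02,0,0.09,0,0.45,0],[0.02,0,0.09,0,0.45,0],[0.02,0,0.09,0,0.45,0],[0.02,0,0.09,0,0.45,0],[0,0,0,0,0,0]]]'
python3 -m pendant '[[[0,0,0,0,0,0],[0,0,0,0,0,0],[0,0,0,0,0,0],[0,0,0,0,0,0],[0,0,0,0,0,0]]]'
python3 - <<'E'
from station import r
from h import *
o=r.observe();print(abs(o["joint_vel"]).max())
fs=[(c,r.camera(c)) for c in("side","top")]
for c,f in fs:
  l,t,rr,b=dict(side=(285,172,364,240),top=(312,195,430,285))[c]
  P=cloud(f)[t:b,l:rr][masks(f)["gold"][t:b,l:rr]];P=P[(P[:,2]>48)&(P[:,2]<90)]
  for _ in range(6):
    A=np.c_[P[:,:2],np.ones(len(P))];k=np.linalg.lstsq(A,P[:,2],rcond=None)[0];P=P[abs(A@k-P[:,2])<5]
  print(c,len(P),k.round(3),"angle",np.arctan(np.hypot(k[0],k[1])).round(3))
f=fs[0][1];P=cloud(f).reshape(-1,3)
for n,a in(("bottle",(504,194)),("jar",(494,90)),("stick",(508,296))):
  Q=P[(P[:,2]>60)&(abs(P[:,0]-a[0])<32)&(abs(P[:,1]-a[1])<32)];print(n,len(Q),Q[:,2].max().round(),np.median(Q,0).round())
E
```

```text
clock: 21.85
eef_pos: [473.2, -225.3, 82.8]
tool_rot: [0.69, 0.72, -0.048, -0.05]
wrist_force: [-6.9, -2.2, -0.3]
grip_width: 0.118
grip_force: 81.0
clock: 22.35
eef_pos: [474.2, -225.3, 86.4]
tool_rot: [0.69, 0.719, -0.059, -0.061]
wrist_force: [-6.0, 0.3, 0.8]
grip_width: 0.121
grip_force: 81.1
clock: 22.85
eef_pos: [474.2, -225.3, 86.4]
tool_rot: [0.69, 0.719, -0.059, -0.061]
wrist_force: [-5.5, 0.9, 0.6]
grip_width: 0.121
grip_force: 81.0
0.0015924186334959362
side 2113 [-1.70000e-01 -8.00000e-03  1.55494e+02] angle 0.168
top 1128 [-1.75000e-01 -8.00000e-03  1.58278e+02] angle 0.173
bottle 598 134.0 [502. 205.  88.]
jar 282 81.0 [496.  97.  77.]
stick 445 104.0 [502. 306.  98.]
```

The lid measures about 0.17 rad, held steady, and the bottle is standing. I'm handing the job in.

```bash
python3 -c "
from station import r
print(r.sign_off())"
```

```text
the job is handed in; nothing more can be done
None
```

Job handed in at about 23 s: the bottle stands upright on the red mark, released, and the gripper is holding the lid steady at about 0.17 rad, its front edge about 25 mm up; the jar and glue stick are still standing in the lane, with no sign that anything else was moved.

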